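# Hold the hidden bolt head while the nut runs tight

### The arm

A 6-joint arm with a two-finger parallel gripper is mounted at the origin on the work surface. World frame = base frame: x ahead of the robot, y to its left, z up, the work surface at z = 0. Lengths are in m, angles in rad, forces in N, time in s.
With the tool pointing down it reaches from about 0.375 to 0.9 m from the base axis. Payload 3.1 kg.
Tool frame: the origin (TCP) lies at the very end of the fingers, on their centre line; the grasp point (between the pads) lies 19 mm behind it (manip.pinch_z is the distance from the TCP to the grasp point, in m); z points along the fingers, y is the line along which they close (so a half turn about z gives the same grasp; the last joint's range is limited). The gripper opens to 85 mm and grips with 20 to 120 N. Pads are 22 mm wide; open, the fingers measure 114 mm over their backs; the gripper's body (76 mm by 85 mm) begins 54 mm behind the grasp point. The pads swing forward as they close: fully open they stand 13 mm farther back than shut.
Start: joints at [-0.178, 0.527, 1.433, -0, 1.181, -0.178], TCP at [0.625, 0, 0.231] pointing down, gripper open.
Joint ranges: [-3.08, 3.08], [-0.75, 2.2], [0.22, 2.44], [-1.43, 4.57], [0, 2.65], [-2.85, 2.85]. Speed limits (rad/s): [2.79, 2.79, 3.14, 3.14, 3.14, 3.14].

### API

Orientations are given as a unit quaternion [x, y, z, w].
In Python, from station import manip gives the robot as it stands.
- The arm moves only by the tool servo_tool, never from a script. Its argument "commands" is one flat list of numbers, 7 for each row, row after row: the shift along the tool's x, y, z each as a share of 500 mm, from -1 to 1, then the turn, a rotation vector about the tool's x, y, z each as a share of 360 degrees, from -1 to 1, then the opening, from -1 (shut) to 1 (fully open). In form: [dx, dy, dz, rx, ry, rz, claw, dx, dy, dz, rx, ry, rz, claw, ...]. A call has 1 to 12 rows; each row shifts and turns the commanded pose from where the row before left it, along the tool's axes as they then stand; what a row does not reach is not made up. A row lasts 1/12 s, in which the tool goes at most 41.7 mm and 7.16 degrees, less where a joint would pass 70% of its speed; a pose out of reach is approached as far as the arm can. A call with a number of a shift or a turn outside -1 to 1 is refused whole. A call with a gripper value outside its range is refused whole. The fingers move at their own pace and stop on an object; "force" is the grip in N (left out, the last holds). Time passes only in rows, so rows that do not move let the fingers close. It gives the time, the measured TCP pose, the force, the opening and the grip force at its end, in the units of the state.
- manip.sense(): the state, without advancing time (a new reading comes with each control period).
- manip.snapshot(name): name is "scene" or "side" or "wrist"; returns a dict with "img" (420x560x3 uint8, red, green, blue), "mtx" (3x3 intrinsics, pixels), "distortion" ([k1, k2, p1, p2, k3] as OpenCV has them; the pictures are not rectified), "world_to_cam" (4x4, takes a point from world to camera coordinates). Camera axes: x right, y up, looking along -z (the intrinsics and any distortion apply to the point x, -y, -z); pixel columns grow to the right and rows downward; lengths in m; the calibration is good to about 2 mm. A picture is of the moment at which its call begins. There is no depth.
- manip.sign_off(): hands the job in; it is judged then, once.
Trained networks look in a picture, given as the dict that the camera call returned (one of the last four; its "shot" number tells which), for a name from the list of things; names that differ only in an ending like _2 or _b are one class to them, and where a whole thing is asked for, a point or a joint stands for the part that bears it (a point fixed in the world has none). Each returns a list of dicts, best first, with "conf" (0 to 1); they miss things now and then, are a little off and sometimes report something else, mostly with a low value. They report only what shows in the picture. A call takes as long as a camera call.
- manip.look_for(picture, query): "box" ([left, top, width, height] in pixels, round what is visible of it).
- manip.silhouettes(picture, query): "pixels" (420x560 bool, what is visible of it) and "box" ([left, top, width, height] in pixels, round what is visible of it).
The state is a dict: "t": time; "q": joint angles; "qd": joint speeds; "tau": joint torques, N m; "tcp_pos": TCP position; "tool_rot": TCP orientation; "force": force on the tool from outside, world axes, zero at the start; "ft_torque": the same for the moment, N m; "finger_gap": opening from 0.0 (shut) to 1.0 (fully open); "gripper_force": force on a finger pad.
Only numpy, scipy, OpenCV 4.12 (cv2) and the standard library are available. Lean on these libraries where they do the work, as an engineer would, in place of code of your own. Each camera call takes 0.05 s, during which the arm holds its last target. There are 200 camera calls.

### The job

A shelf bracket is being bolted to a piece of ripening-rack upright in the jig: slide the red transport lock all the way to its end stop, which lets the spring nut runner turn. Then reach down into the narrow channel behind the bracket, grip the hidden brass bolt head between the fingers and hold it from turning until the nut has run tight and the runner stands still. Finish while still holding the head, with the lock left at its end stop, and leave everything else on the bench where it is.

Things in the scene. Friction and masses are not known exactly. Their poses are not given: they have to be found in the camera images.
- jig: Fixed jig, yaw up to 0.35: grey base plate (x -125..75, y -150..150 mm, 12 thick) with an aluminium U channel along y, open upward. Origin on the table under the bolt axis, at the inner face of the channel's front wall; x points into the channel, y to the lock's end stop. Green bracket plate on the wall's front, top z 128. Dark runner pedestal x -62..-54, y -15..15, top z 110.
- gap (a point): Middle of the channel's open mouth, level with its rims: jig x 26, y 0, z 130 mm. Walls 4 mm thick, 240 mm long (y -120..120); the gap between them is 52 mm wide (jig x 0..52), open at both ends, floor at z 49.
- lock_grip (a point): Red grip of the transport lock, point on its centre line 15.5 mm below its top, z 82.5 mm. Upright tab 18 (jig x) x 16 (jig y) mm, z 44.5 to 98, to pinch from above; jig x -92, y 60 mm + lock joint. A red arm runs from its foot (below z 45) to the runner, rising there, 55 mm away, to z 113. Rail under it, yellow end stop at y 141, top z 44.
- lock (a joint): Travel of the transport lock in m along jig +y: 0 to 0.045 (end stop), starts between 0 and 0.008. Friction 2 to 3 N, no spring: stays where it is left. Its tongue lies over the runner's yellow pin and frees it about half way.
- runner (a joint): Angle (rad, about jig +x, near 0 while locked) of the spring nut runner with the nut: black drum 52 mm across in front of the bracket. Once freed it is driven with about 0.16 N m, slowed by a damper: 0.3 rad/s while the bolt turns with it, 0.16 while the head is held; it stands still when the nut is tight on a held bolt, else keeps turning.
- thread (a joint): How far the nut has been run onto the bolt, rad: starts between 0 and 0.4, grows while the head is held and the runner turns, stops at 1.4 (nut tight). Head angle about jig +x = runner - thread. Thread friction 0.08 N m.
- runner_pin (a point): Outer end of the runner's yellow pin, 8 mm thick, 46 mm from the bolt axis at jig x -37 mm; it goes round with the runner.
- bolt_head: Brass hex bolt head in the channel: 24 mm across flats, 27.7 across corners, 22 long along the bolt axis (jig x 12..34). Origin at its centre: jig x 23, y 0, z 100 mm. Own x along jig x; two flats face own +-y (jig +-y at head angle 0). Turns about x with the runner until held, cannot move otherwise; squeezed along jig y it turns by itself to lay flats on the fingers.
- truckle: Bystander: small cheese, upright drum 100 mm across, 100 mm tall, origin under its centre.
- cup: Bystander: white cup 70 mm across, 85 mm tall, origin under its centre.
- jar: Bystander: amber jar 64 mm across, 100 mm tall, origin under its centre.
- brush: Bystander: hand brush 200 mm long lying along its own x, origin under its middle.
- spanner: Bystander: steel spanner 180 mm long lying along its own x, 8 mm thick, origin under its middle.
- spare_bolt: Bystander: spare hex bolt standing on its head on the jig's base plate, 40 mm tall, origin under its centre.
- spare_washer: Bystander: spare steel washer 30 mm across, 5 mm thick, on the jig's base plate, origin under its centre.

How it is judged:
On the way, in this order (a step that is already met when the one before it is completed fails the run):
1. the transport lock is at its end stop (value of joint lock above 0.04 m), for 0.2 s.
2. the bolt head is gripped between the fingers (contact force between the fingers and bolt_head above 5 N and distance between the grasp point and bolt_head below 0.022 m), for 0.3 s.
At the end, for the whole second after the job is handed in: The lock is at its end stop (within 5 mm), the nut is tight on the bolt (thread over 1.3 of 1.4 rad), the fingers still grip the bolt head (over 5 N, its centre within 22 mm of the grasp point) and the runner stands still (under 0.03 rad/s) because the head is held (all of step 2 and value of joint thread above 1.3 rad and value of joint runner between 0.5 and 24 rad and value of joint lock above 0.04 m and velocity of joint runner between -0.03 and 0.03 rad/s); the arm keeps its last pose, push and grip.
It fails at once if a bystander was shifted by more than 30 mm (distance of any of truckle, cup, jar, brush, spanner, spare_bolt, spare_washer from where it was at the start of the episode above 0.03 m).
It also fails if it takes over 56 s, if anything falls off the work surface, if the arm or the gripper's body presses on something with over 40 N, if the wrist force passes 120 N, or if a joint passes its speed limit or range.

## Working session

There is one attempt and no reset: what is moved stays moved. The work goes in short steps, Python scripts to look and compute and a tool call to move; the robot and the scene stay as the last step left them, time stands still between calls to the robot, and variables do not carry over. Pictures are saved under pics/ and viewed, at most 10 in all, crops included, and the job is handed in when it is done.

Besides the shell and the picture viewer there is one more tool, called by a JSON object that holds its "api" and its "payload". servo_tool: Moves the arm, as the interface text tells. Its arguments: {"type":"object","properties":{"commands":{"type":"array"},"force":{"type":"number"}},"required":["commands"]}

```bash
mkdir -p pics; ls
cat > h.py <<'E'
import numpy as np, cv2
from station import manip
def proj(p,P):
    P=np.atleast_2d(P); W=np.array(p["world_to_cam"]); c=P@W[:3,:3].T+W[:3,3]
    c=c*[1,-1,-1]
    return cv2.projectPoints(c.reshape(-1,1,3),np.zeros(3),np.zeros(3),np.array(p["mtx"]),np.array(p["distortion"]))[0].reshape(-1,2)
def ray(p,uv):
    u=cv2.undistortPoints(np.array(uv,float).reshape(-1,1,2),np.array(p["mtx"]),np.array(p["distortion"])).reshape(-1,2)
    W=np.array(p["world_to_cam"]);R=W[:3,:3]
    d=np.c_[u[:,0],-u[:,1],-np.ones(len(u))]@R
    return -R.T@W[:3,3],d
def atz(p,uv,z):
    o,d=ray(p,uv); return o+d*((z-o[2])/d[:,2])[:,None]
E
cat > a.py <<'E'
from h import *
ps={}
for n in ["scene","side"]:
    p=manip.snapshot(n); ps[n]=p
    cv2.imwrite(f"pics/{n}0.png",p["img"][:,:,::-1])
    for q in ["lock_grip","jig","bolt_head","runner_pin","runner","spare_bolt","cup","jar","truckle"]:
        print(n,q,[(np.round(r["box"]).tolist(),round(r["conf"],2)) for r in manip.look_for(p,q)[:2]])
import pickle; pickle.dump(ps,open("p0.pkl","wb"))
a=np.hstack([ps["scene"]["img"],ps["side"]["img"]]) 
print(manip.sense())
E
python3 a.py
```

```text
pics
scene lock_grip [([255.0, 222.0, 25.0, 13.0], 0.69)]
scene jig [([222.0, 209.0, 97.0, 107.0], 0.89)]
scene bolt_head []
scene runner_pin [([262.0, 232.0, 30.0, 18.0], 0.86)]
scene runner [([261.0, 231.0, 33.0, 23.0], 0.83)]
scene spare_bolt [([232.0, 278.0, 9.0, 8.0], 0.49), ([180.0, 339.0, 64.0, 65.0], 0.34)]
scene cup []
scene jar [([127.0, 270.0, 33.0, 34.0], 0.86)]
scene truckle [([330.0, 128.0, 19.0, 37.0], 0.71), ([216.0, 220.0, 32.0, 48.0], 0.68)]
side lock_grip [([331.0, 329.0, 30.0, 46.0], 0.69), ([271.0, 212.0, 29.0, 36.0], 0.56)]
side jig [([244.0, 182.0, 120.0, 104.0], 0.84)]
side bolt_head []
side runner_pin [([297.0, 205.0, 23.0, 26.0], 0.72)]
side runner [([267.0, 210.0, 32.0, 42.0], 0.69), ([297.0, 205.0, 24.0, 26.0], 0.53)]
side spare_bolt [([391.0, 267.0, 71.0, 57.0], 0.58), ([326.0, 258.0, 13.0, 16.0], 0.46)]
side cup [([210.0, 140.0, 21.0, 29.0], 0.59), ([255.0, 259.0, 60.0, 32.0], 0.16)]
side jar [([330.0, 330.0, 29.0, 47.0], 0.79)]
side truckle [([159.0, 152.0, 36.0, 39.0], 0.76)]
{'t': 1.0, 'q': array([-1.78532143e-01,  5.27477268e-01,  1.43264013e+00,  1.10675228e-05,
        1.18140508e+00, -1.78478548e-01]), 'qd': array([ 5.38517468e-04,  5.67909983e-05, -5.97052137e-04, -1.18249237e-03,
        9.12801126e-04,  1.11700530e-03]), 'tau': array([ 1.30560024e-04, -4.42326057e+01, -1.78425425e+01, -1.33328153e-04,
        7.67778838e-04,  1.53711386e-05]), 'tcp_pos': array([6.25009851e-01, 1.06840502e-05, 2.31343484e-01]), 'tool_rot': array([7.07127214e-01, 7.07086346e-01, 2.42180388e-05, 2.59043249e-05]), 'force': array([ 0.31873647, -0.47822463,  0.37333365]), 'ft_torque': array([-0.00093001, -0.00381945, -0.00274219]), 'gripper_force': 0.0, 'finger_gap': 0.9989795267277383}
```

Run:
```python
import cv2
a=cv2.imread("pics/scene0.png")[170:340,160:390];b=cv2.imread("pics/side0.png")[150:320,215:415]
cv2.imwrite("pics/sc.png",cv2.resize(a,None,fx=3.4,fy=3.4,interpolation=2))
cv2.imwrite("pics/sd.png",cv2.resize(b,None,fx=3.5,fy=3.5,interpolation=2))
```

```text
(no output)
```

View pics/sc.png

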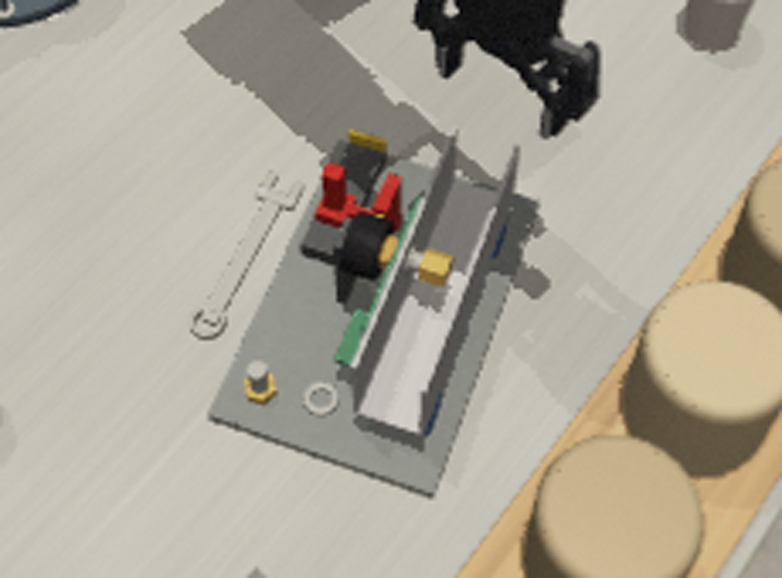

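View pics/sd.png

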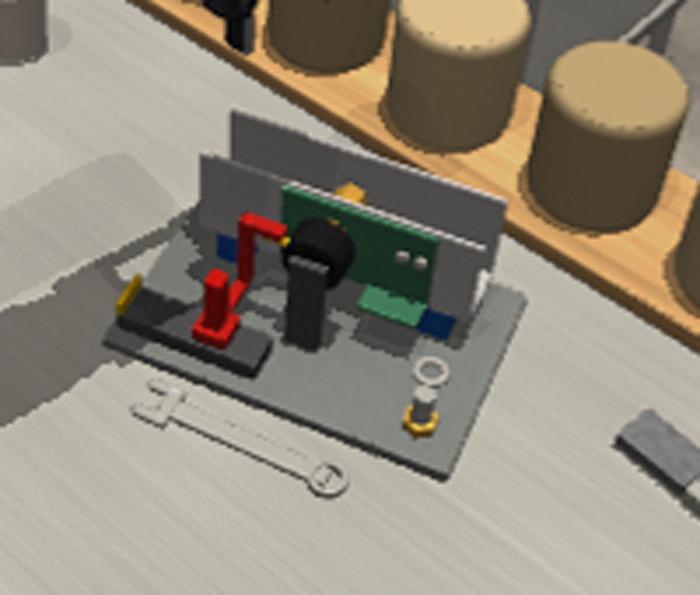

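```bash
cat > fit.py <<'E'
from h import *
import pickle
from scipy.optimize import least_squares
ps=pickle.load(open("p0.pkl","rb"))
S=[((-125,-150,12),(212,416)),((75,-150,12),(433,493)),((-2,120,130),(456,134)),((54,120,130),(517,150)),((-92,'l',98),(333,168))]
D=[((-125,-150,12),(447,472)),((-125,150,12),(105,340)),((75,-150,12),(525,298)),((54,120,130),(233,112)),((54,-120,130),(505,203)),((-2,120,130),(202,155)),((-92,'l',98),(216,273))]
def T(v,P):
    c,s=np.cos(v[2]),np.sin(v[2]);P=np.array([[p[0],60+v[3]*1e3 if p[1]=='l' else p[1],p[2]] for p in P],float)/1e3
    return P@np.array([[c,-s,0],[s,c,0],[0,0,1]]).T+[v[0],v[1],0]
def f(v):
    r=[]
    for n,L,s,o in(("scene",S,3.4,(160,170)),("side",D,3.5,(215,150))):
        r.append(proj(ps[n],T(v,[a for a,_ in L]))-(np.array([b for _,b in L])/s+o))
    return np.concatenate(r).ravel()
best=min((least_squares(f,[x,y,w,0.004],loss="soft_l1") for x in(.5,.7) for y in(-.2,.1) for w in(-.3,.3)),key=lambda r:r.cost)
v=best.x;print(v);print(f(v).reshape(-1,2).round(1).tolist())
print("gap",T(v,[(26,0,130),(-92,'l',82.5),(-92,105,82.5),(23,0,100)]))
for n in("scene","side"):print(n,proj(ps[n],T(v,[(23,0,100),(-92,'l',82.5)])))
E
python3 fit.py
```

```text
[ 0.60634712 -0.08579443  0.30836276  0.00424015]
[[-1.8, -0.3], [-0.3, 0.7], [-0.4, -2.0], [0.1, -1.3], [0.2, 0.3], [0.8, 0.6], [-0.7, -0.8], [1.3, -1.2], [-0.4, -0.8], [1.2, -0.7], [-0.1, -1.2], [-0.4, 0.7]]
gap [[ 0.63112074 -0.07790346  0.13      ]
 [ 0.49918977 -0.05250629  0.0825    ]
 [ 0.4868192  -0.01366901  0.0825    ]
 [ 0.62826225 -0.07881396  0.1       ]]
scene [[287.94582827 249.02930362]
 [258.34717555 222.60614974]]
side [[314.66280429 208.3339017 ]
 [276.33669424 232.42965816]]
```

{"api": "servo_tool", "payload": {"commands": [0, 0, 0, 0, 0, 0.0196, 1, 0, 0, 0, 0, 0, 0.0196, 1, 0, 0, 0, 0, 0, 0.0196, 1, 0, 0, 0, 0, 0, 0.0196, 1, 0, 0, 0, 0, 0, 0.0196, 1, 0, 0, 0, 0, 0, 0.0196, 1, 0, 0, 0, 0, 0, 0.0196, 1, 0, 0, 0, 0, 0, 0.0196, 1, 0, 0, 0, 0, 0, 0.0196, 1, 0, 0, 0, 0, 0, 0.0196, 1, 0, 0, 0, 0, 0, 0.0049, 1, 0, 0, 0, 0, 0, 0, 1], "force": 60}}

```text
t: 2.0
tcp_pos: [0.625, 0.0, 0.2313]
tool_rot: [0.988, 0.153, -0.0, -0.0]
force: [0.2, 0.4, -0.1]
finger_gap: 0.999
gripper_force: 0.0
```

{"api": "servo_tool", "payload": {"commands": [-0.068, 0.006, 0, 0, 0, 0, 1, -0.068, 0.006, 0, 0, 0, 0, 1, -0.068, 0.006, 0, 0, 0, 0, 1, -0.068, 0.006, 0, 0, 0, 0, 1, 0, 0, 0, 0, 0, 0, 1, 0, 0, 0, 0, 0, 0, 1]}}

```text
t: 2.5
tcp_pos: [0.4977, -0.053, 0.2316]
tool_rot: [0.988, 0.153, -0.0, -0.0]
force: [0.9, 0.3, 0.7]
finger_gap: 0.998
gripper_force: 0.0
```

```bash
cat >> h.py <<'E'
def jig(v,P):
    c,s=np.cos(v[2]),np.sin(v[2]); d=np.array(P)[...,:2]-v[:2]
    return np.c_[d@[c,s],d@[-s,c]]*1e3
E
python3 - <<'E'
from h import *
import pickle
p=manip.snapshot("wrist");pickle.dump(p,open("w1.pkl","wb"))
cv2.imwrite("pics/w1.png",cv2.resize(p["img"][:,:,::-1],None,fx=1.4,fy=1.4))
s=manip.sense();print(s["t"],s["tcp_pos"],s["tool_rot"],s["q"])
v=[ 0.60634712,-0.08579443,0.30836276];print(jig(v,s["tcp_pos"]))
for q in["lock_grip","bolt_head"]:print([(r["box"],r["conf"]) for r in manip.look_for(p,q)[:2]])
E
```

```text
2.55 [ 0.49947021 -0.05309525  0.23186766] [9.88154291e-01 1.53460926e-01 8.62892612e-04 3.10774187e-04] [-3.28887237e-01  3.61743049e-01  1.73589952e+00  2.90678301e-04
  1.04213306e+00  9.33623093e-01]
[[-91.91153918  63.59385514]]
[([261.0, 127.2, 51.2, 83.9], 0.67)]
[([333.7, 46.0, 33.4, 37.0], 0.97)]
```

View pics/w1.png

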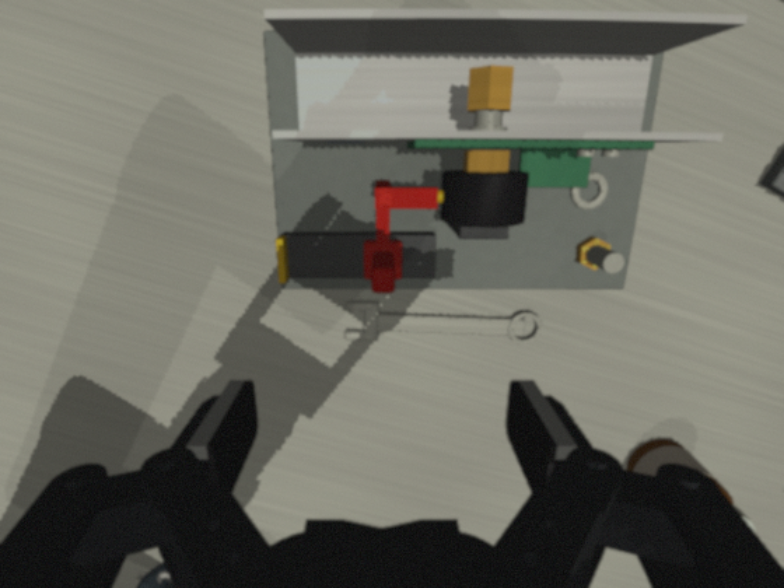

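```bash
cat > fit2.py <<'E'
from fit import *
w=pickle.load(open("w1.pkl","rb"))
L=[((54,120,130),(266,15)),((54,-120,130),(744,20)),((-2,120,130),(274,135)),((-2,-120,130),(721,137)),((-125,-150,12),(625,289)),((23,0,112),(491,88)),((-83,'l',98),(383,272))]
g=lambda v:(proj(w,T(v,[a for a,_ in L]))-np.array([b for _,b in L])/1.4).ravel()
r=least_squares(lambda u:g(u),v,loss="soft_l1")
print(r.x,g(r.x).reshape(-1,2).round(1).tolist(),g(v).reshape(-1,2).round(1).tolist())
rb=least_squares(lambda u:np.r_[g(u),f(u)],v,loss="soft_l1");print(rb.x)
V=np.array([[-92,64,z] for z in(98,45)]);print(proj(w,T(r.x,[(x,64,z) for z in (98,45) for x in(-101,-83)]))*1.4)
print(jig(r.x,manip.sense()["tcp_pos"]))
E
python3 fit2.py
```

```text
[ 0.60634712 -0.08579443  0.30836276  0.00424015]
[[-1.8, -0.3], [-0.3, 0.7], [-0.4, -2.0], [0.1, -1.3], [0.2, 0.3], [0.8, 0.6], [-0.7, -0.8], [1.3, -1.2], [-0.4, -0.8], [1.2, -0.7], [-0.1, -1.2], [-0.4, 0.7]]
gap [[ 0.63112074 -0.07790346  0.13      ]
 [ 0.49918977 -0.05250629  0.0825    ]
 [ 0.4868192  -0.01366901  0.0825    ]
 [ 0.62826225 -0.07881396  0.1       ]]
scene [[287.94582827 249.02930362]
 [258.34717555 222.60614974]]
side [[314.66280429 208.3339017 ]
 [276.33669424 232.42965816]]
[ 0.60367713 -0.08523209  0.30954815  0.00155276] [[-1.6, 0.4], [1.0, -0.1], [-1.3, 0.5], [0.5, 0.1], [-0.6, 0.1], [2.7, 0.1], [-0.0, -2.6]] [[0.2, -3.7], [3.6, -3.5], [0.2, -3.2], [2.9, -3.0], [0.6, -1.6], [4.8, -3.3], [-1.6, -5.2]]
[ 0.60387467 -0.08542966  0.30925792  0.001923  ]
[[379.35207086 294.61624232]
 [379.24186965 268.39886151]
 [379.61775508 273.24689454]
 [379.52877795 250.60032608]]
[[-88.29064037  62.195076  ]]
```

{"api": "servo_tool", "payload": {"commands": [-0.0075, 0, 0, 0, 0, 0, 1, 0, 0, 0.048, 0, 0, 0, 1, 0, 0, 0.048, 0, 0, 0, 1, 0, 0, 0.048, 0, 0, 0, 1, 0, 0, 0.048, 0, 0, 0, 1, 0, 0, 0.048, 0, 0, 0, 1, 0, 0, 0.048, 0, 0, 0, 1, 0, 0, 0.048, 0, 0, 0, 1, 0, 0, 0, 0, 0, 0, 1, 0, 0, 0, 0, 0, 0, 1]}}

```text
t: 3.48
tcp_pos: [0.4952, -0.0534, 0.0622]
tool_rot: [0.988, 0.154, -0.001, -0.001]
force: [0.1, 0.4, -0.6]
finger_gap: 1.0
gripper_force: 0.0
```

{"api": "servo_tool", "payload": {"commands": [0, 0, 0, 0, 0, 0, -1, 0, 0, 0, 0, 0, 0, -1, 0, 0, 0, 0, 0, 0, -1, 0, 0, 0, 0, 0, 0, -1, 0, 0, 0, 0, 0, 0, -1, 0, 0, 0, 0, 0, 0, -1, 0, 0, 0, 0, 0, 0, -1, 0, 0, 0, 0, 0, 0, -1, 0, 0, 0, 0, 0, 0, -1, 0, 0, 0, 0, 0, 0, -1], "force": 30}}

```text
t: 4.32
tcp_pos: [0.4959, -0.054, 0.0641]
tool_rot: [0.988, 0.154, 0.001, 0.0]
force: [-0.8, -0.8, 6.0]
finger_gap: 0.182
gripper_force: 34.4
```

{"api": "servo_tool", "payload": {"commands": [0, -0.0107, 0, 0, 0, 0, -1, 0, -0.0107, 0, 0, 0, 0, -1, 0, -0.0107, 0, 0, 0, 0, -1, 0, -0.0107, 0, 0, 0, 0, -1, 0, -0.0107, 0, 0, 0, 0, -1, 0, -0.0107, 0, 0, 0, 0, -1, 0, -0.0107, 0, 0, 0, 0, -1, 0, -0.0107, 0, 0, 0, 0, -1, 0, 0, 0, 0, 0, 0, -1, 0, 0, 0, 0, 0, 0, -1]}}

```text
t: 5.15
tcp_pos: [0.4829, -0.0131, 0.0641]
tool_rot: [0.988, 0.154, 0.001, 0.0]
force: [0.0, 0.3, 6.5]
finger_gap: 0.183
gripper_force: 34.6
```

{"api": "servo_tool", "payload": {"commands": [0, -0.004, 0, 0, 0, 0, -1, 0, 0, 0, 0, 0, 0, -1, 0, 0, 0, 0, 0, 0, -1]}}

```text
t: 5.4
tcp_pos: [0.4829, -0.0129, 0.0641]
tool_rot: [0.988, 0.154, 0.001, 0.001]
force: [-0.7, -6.5, 6.5]
finger_gap: 0.185
gripper_force: 34.5
```

{"api": "servo_tool", "payload": {"commands": [0, -0.004, 0, 0, 0, 0, -1, 0, 0, 0, 0, 0, 0, -1, 0, 0, 0, 0, 0, 0, -1, 0, 0.006, 0, 0, 0, 0, -1, 0, 0, 0, 0, 0, 0, -1]}}

```text
t: 5.82
tcp_pos: [0.483, -0.0133, 0.0641]
tool_rot: [0.988, 0.153, 0.001, 0.001]
force: [-0.9, -2.2, 6.1]
finger_gap: 0.182
gripper_force: 34.6
```

Run:
```python
from h import *
s=manip.sense();print(s["t"],s["tcp_pos"],s["force"])
p=manip.snapshot("side");cv2.imwrite("pics/s2.png",cv2.resize(p["img"][150:320,215:415,::-1],None,fx=3.5,fy=3.5))
```

```text
5.8167 [ 0.48296898 -0.01325799  0.06405627] [-0.89314331 -2.18594256  6.081858  ]
```

View pics/s2.png

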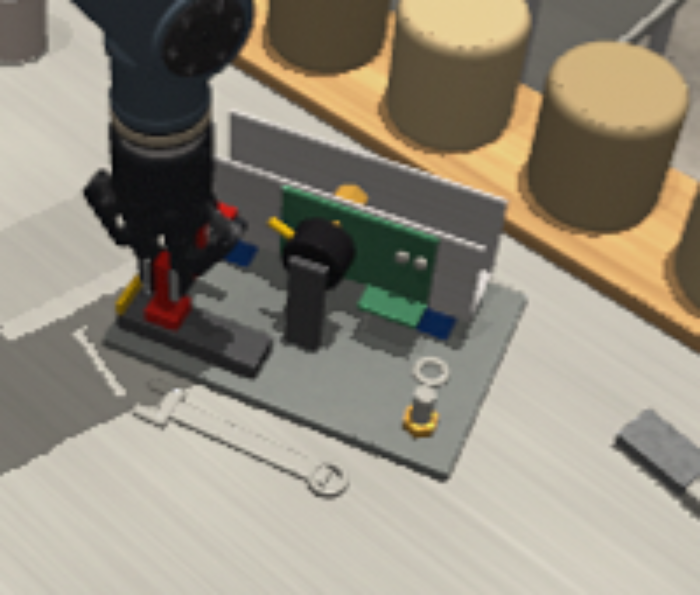

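{"api": "servo_tool", "payload": {"commands": [0, 0, 0, 0, 0, 0, 1, 0, 0, 0, 0, 0, 0, 1, 0, 0, 0, 0, 0, 0, 1, 0, 0, 0, 0, 0, 0, 1, 0, 0, 0, 0, 0, 0, 1, 0, 0, 0, 0, 0, 0, 1, 0, 0, -0.0556, 0, 0, 0, 1, 0, 0, -0.0556, 0, 0, 0, 1, 0, 0, -0.0556, 0, 0, 0, 1, 0, 0, -0.0556, 0, 0, 0, 1, 0, 0, -0.0556, 0, 0, 0, 1, 0, 0, -0.0556, 0, 0, 0, 1]}}

```text
t: 6.87
tcp_pos: [0.4817, -0.0119, 0.2314]
tool_rot: [0.988, 0.154, -0.0, -0.0]
force: [0.4, 0.2, -0.2]
finger_gap: 0.999
gripper_force: 0.0
```

{"api": "servo_tool", "payload": {"commands": [0.0468, 0.0421, 0, 0, 0, 0, 1, 0.0468, 0.0421, 0, 0, 0, 0, 1, 0.0468, 0.0421, 0, 0, 0, 0, 1, 0.0468, 0.0421, 0, 0, 0, 0, 1, 0.0468, 0.0421, 0, 0, 0, 0, 1, 0, 0, 0, 0, 0, 0, 1, 0, 0, 0, 0, 0, 0, 1]}}

```text
t: 7.45
tcp_pos: [0.6263, -0.0775, 0.2292]
tool_rot: [0.988, 0.153, -0.0, -0.0]
force: [-0.2, 0.1, -0.1]
finger_gap: 1.002
gripper_force: 0.0
```

Run:
```python
from h import *
import pickle
p=manip.snapshot("wrist");pickle.dump(p,open("w2.pkl","wb"))
cv2.imwrite("pics/w2.png",cv2.resize(p["img"][:,:,::-1],None,fx=1.4,fy=1.4))
s=manip.sense();print(s["t"],s["tcp_pos"],s["tool_rot"])
v=[.60368,-.08523,.30955];print(jig(v,s["tcp_pos"]))
c,si=np.cos(v[2]),np.sin(v[2])
for P in[(0,120,130),(0,-120,130),(52,120,130),(52,-120,130),(23,0,112),(-92,105,98)]:
    P=np.array(P)/1e3;print(proj(p,[v[0]+c*P[0]-si*P[1],v[1]+si*P[0]+c*P[1],P[2]])*1.4)
```

```text
7.5 [ 0.62492317 -0.07671117  0.22914856] [ 9.88146422e-01  1.53509234e-01 -1.09801999e-03 -5.98524338e-04]
[[22.82859272  1.64262878]]
[[183.27540545 334.95776706]]
[[580.30813081 334.09450446]]
[[170.0097837  250.61121043]]
[[593.2246205  249.62549303]]
[[381.61763519 289.19561367]]
[[240.26703109 431.71376344]]
```

View pics/w2.png

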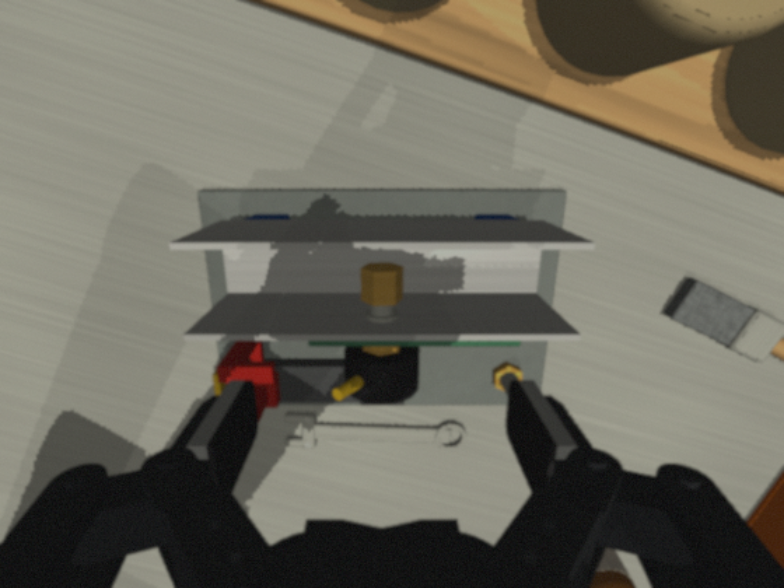

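{"api": "servo_tool", "payload": {"commands": [0.005, 0.0033, 0, 0, 0, 0, 1, 0, 0, 0.037, 0, 0, 0, 1, 0, 0, 0.037, 0, 0, 0, 1, 0, 0, 0.037, 0, 0, 0, 1, 0, 0, 0.037, 0, 0, 0, 1, 0, 0, 0.037, 0, 0, 0, 1, 0, 0, 0.037, 0, 0, 0, 1, 0, 0, 0.037, 0, 0, 0, 1, 0, 0, 0.037, 0, 0, 0, 1, 0, 0, 0, 0, 0, 0, 1, 0, 0, 0, 0, 0, 0, 1]}}

```text
t: 8.42
tcp_pos: [0.6271, -0.0769, 0.0816]
tool_rot: [0.988, 0.154, -0.001, -0.001]
force: [-0.3, -0.4, 1.3]
finger_gap: 0.995
gripper_force: 0.0
```

{"api": "servo_tool", "payload": {"commands": [0, 0, 0, 0, 0, 0, -1, 0, 0, 0, 0, 0, 0, -1, 0, 0, 0, 0, 0, 0, -1, 0, 0, 0, 0, 0, 0, -1, 0, 0, 0, 0, 0, 0, -1, 0, 0, 0, 0, 0, 0, -1, 0, 0, 0, 0, 0, 0, -1, 0, 0, 0, 0, 0, 0, -1, 0, 0, 0, 0, 0, 0, -1, 0, 0, 0, 0, 0, 0, -1], "force": 80}}

```text
t: 9.25
tcp_pos: [0.6287, -0.077, 0.0831]
tool_rot: [0.988, 0.154, 0.0, -0.0]
force: [-0.5, 3.8, 4.9]
finger_gap: 0.264
gripper_force: 78.4
```

{"api": "servo_tool", "payload": {"commands": [0, 0, 0, 0, 0, 0, -1, 0, 0, 0, 0, 0, 0, -1, 0, 0, 0, 0, 0, 0, -1, 0, 0, 0, 0, 0, 0, -1, 0, 0, 0, 0, 0, 0, -1, 0, 0, 0, 0, 0, 0, -1, 0, 0, 0, 0, 0, 0, -1, 0, 0, 0, 0, 0, 0, -1, 0, 0, 0, 0, 0, 0, -1, 0, 0, 0, 0, 0, 0, -1, 0, 0, 0, 0, 0, 0, -1, 0, 0, 0, 0, 0, 0, -1]}}

```text
t: 10.25
tcp_pos: [0.6287, -0.077, 0.0831]
tool_rot: [0.988, 0.154, 0.0, -0.0]
force: [-1.1, 3.0, 5.7]
finger_gap: 0.267
gripper_force: 78.4
```

{"api": "servo_tool", "payload": {"commands": [0, 0, 0, 0, 0, 0, -1, 0, 0, 0, 0, 0, 0, -1, 0, 0, 0, 0, 0, 0, -1, 0, 0, 0, 0, 0, 0, -1, 0, 0, 0, 0, 0, 0, -1, 0, 0, 0, 0, 0, 0, -1, 0, 0, 0, 0, 0, 0, -1, 0, 0, 0, 0, 0, 0, -1, 0, 0, 0, 0, 0, 0, -1, 0, 0, 0, 0, 0, 0, -1, 0, 0, 0, 0, 0, 0, -1, 0, 0, 0, 0, 0, 0, -1]}}

```text
t: 11.25
tcp_pos: [0.6287, -0.077, 0.0831]
tool_rot: [0.988, 0.154, 0.0, -0.0]
force: [-0.7, 3.3, 5.7]
finger_gap: 0.264
gripper_force: 78.4
```

{"api": "servo_tool", "payload": {"commands": [0, 0, 0, 0, 0, 0, -1, 0, 0, 0, 0, 0, 0, -1, 0, 0, 0, 0, 0, 0, -1, 0, 0, 0, 0, 0, 0, -1, 0, 0, 0, 0, 0, 0, -1, 0, 0, 0, 0, 0, 0, -1, 0, 0, 0, 0, 0, 0, -1, 0, 0, 0, 0, 0, 0, -1, 0, 0, 0, 0, 0, 0, -1, 0, 0, 0, 0, 0, 0, -1, 0, 0, 0, 0, 0, 0, -1, 0, 0, 0, 0, 0, 0, -1]}}

```text
t: 12.25
tcp_pos: [0.6286, -0.077, 0.0831]
tool_rot: [0.988, 0.154, 0.0, -0.0]
force: [-1.6, 3.1, 6.4]
finger_gap: 0.261
gripper_force: 78.4
```

{"api": "servo_tool", "payload": {"commands": [0, 0, 0, 0, 0, 0, -1, 0, 0, 0, 0, 0, 0, -1, 0, 0, 0, 0, 0, 0, -1, 0, 0, 0, 0, 0, 0, -1, 0, 0, 0, 0, 0, 0, -1, 0, 0, 0, 0, 0, 0, -1, 0, 0, 0, 0, 0, 0, -1, 0, 0, 0, 0, 0, 0, -1, 0, 0, 0, 0, 0, 0, -1, 0, 0, 0, 0, 0, 0, -1, 0, 0, 0, 0, 0, 0, -1, 0, 0, 0, 0, 0, 0, -1]}}

```text
t: 13.25
tcp_pos: [0.6286, -0.077, 0.0831]
tool_rot: [0.988, 0.154, 0.0, -0.0]
force: [-1.8, 2.9, 6.4]
finger_gap: 0.266
gripper_force: 78.4
```

{"api": "servo_tool", "payload": {"commands": [0, 0, 0, 0, 0, 0, -1, 0, 0, 0, 0, 0, 0, -1, 0, 0, 0, 0, 0, 0, -1, 0, 0, 0, 0, 0, 0, -1, 0, 0, 0, 0, 0, 0, -1, 0, 0, 0, 0, 0, 0, -1, 0, 0, 0, 0, 0, 0, -1, 0, 0, 0, 0, 0, 0, -1, 0, 0, 0, 0, 0, 0, -1, 0, 0, 0, 0, 0, 0, -1, 0, 0, 0, 0, 0, 0, -1, 0, 0, 0, 0, 0, 0, -1]}}

```text
t: 14.25
tcp_pos: [0.6286, -0.077, 0.0831]
tool_rot: [0.988, 0.154, 0.0, -0.0]
force: [-1.8, 3.0, 5.9]
finger_gap: 0.262
gripper_force: 78.4
```

{"api": "servo_tool", "payload": {"commands": [0, 0, 0, 0, 0, 0, -1, 0, 0, 0, 0, 0, 0, -1, 0, 0, 0, 0, 0, 0, -1, 0, 0, 0, 0, 0, 0, -1, 0, 0, 0, 0, 0, 0, -1, 0, 0, 0, 0, 0, 0, -1, 0, 0, 0, 0, 0, 0, -1, 0, 0, 0, 0, 0, 0, -1, 0, 0, 0, 0, 0, 0, -1, 0, 0, 0, 0, 0, 0, -1, 0, 0, 0, 0, 0, 0, -1, 0, 0, 0, 0, 0, 0, -1]}}

```text
t: 15.25
tcp_pos: [0.6287, -0.077, 0.0831]
tool_rot: [0.988, 0.154, 0.0, -0.0]
force: [-1.3, 2.4, 5.3]
finger_gap: 0.264
gripper_force: 78.4
```

{"api": "servo_tool", "payload": {"commands": [0, 0, 0, 0, 0, 0, -1, 0, 0, 0, 0, 0, 0, -1, 0, 0, 0, 0, 0, 0, -1, 0, 0, 0, 0, 0, 0, -1, 0, 0, 0, 0, 0, 0, -1, 0, 0, 0, 0, 0, 0, -1, 0, 0, 0, 0, 0, 0, -1, 0, 0, 0, 0, 0, 0, -1, 0, 0, 0, 0, 0, 0, -1, 0, 0, 0, 0, 0, 0, -1, 0, 0, 0, 0, 0, 0, -1, 0, 0, 0, 0, 0, 0, -1]}}

```text
t: 16.25
tcp_pos: [0.6286, -0.077, 0.0831]
tool_rot: [0.988, 0.154, 0.0, -0.0]
force: [-1.6, 3.3, 5.4]
finger_gap: 0.265
gripper_force: 78.4
```

{"api": "servo_tool", "payload": {"commands": [0, 0, 0, 0, 0, 0, -1, 0, 0, 0, 0, 0, 0, -1, 0, 0, 0, 0, 0, 0, -1, 0, 0, 0, 0, 0, 0, -1, 0, 0, 0, 0, 0, 0, -1, 0, 0, 0, 0, 0, 0, -1, 0, 0, 0, 0, 0, 0, -1, 0, 0, 0, 0, 0, 0, -1, 0, 0, 0, 0, 0, 0, -1, 0, 0, 0, 0, 0, 0, -1, 0, 0, 0, 0, 0, 0, -1, 0, 0, 0, 0, 0, 0, -1]}}

```text
t: 17.25
tcp_pos: [0.6286, -0.077, 0.0831]
tool_rot: [0.988, 0.154, 0.0, -0.0]
force: [-1.5, 3.3, 5.4]
finger_gap: 0.265
gripper_force: 78.4
```

{"api": "servo_tool", "payload": {"commands": [0, 0, 0, 0, 0, 0, -1, 0, 0, 0, 0, 0, 0, -1, 0, 0, 0, 0, 0, 0, -1, 0, 0, 0, 0, 0, 0, -1, 0, 0, 0, 0, 0, 0, -1, 0, 0, 0, 0, 0, 0, -1, 0, 0, 0, 0, 0, 0, -1, 0, 0, 0, 0, 0, 0, -1, 0, 0, 0, 0, 0, 0, -1, 0, 0, 0, 0, 0, 0, -1, 0, 0, 0, 0, 0, 0, -1, 0, 0, 0, 0, 0, 0, -1]}}

```text
t: 18.25
tcp_pos: [0.6286, -0.077, 0.083]
tool_rot: [0.988, 0.154, 0.0, -0.0]
force: [-0.3, 2.4, 5.4]
finger_gap: 0.266
gripper_force: 78.4
```

Run:
```python
from h import *
p=manip.snapshot("side");cv2.imwrite("pics/e1.png",p["img"][:,:,::-1])
print(manip.sense()["t"],manip.sense()["ft_torque"])
```

```text
18.3 [0.59339513 0.16111117 0.00066485]
```

{"api": "servo_tool", "payload": {"commands": [0, 0, 0, 0, 0, 0, -1, 0, 0, 0, 0, 0, 0, -1, 0, 0, 0, 0, 0, 0, -1, 0, 0, 0, 0, 0, 0, -1, 0, 0, 0, 0, 0, 0, -1, 0, 0, 0, 0, 0, 0, -1, 0, 0, 0, 0, 0, 0, -1, 0, 0, 0, 0, 0, 0, -1, 0, 0, 0, 0, 0, 0, -1, 0, 0, 0, 0, 0, 0, -1, 0, 0, 0, 0, 0, 0, -1, 0, 0, 0, 0, 0, 0, -1]}}

```text
t: 19.3
tcp_pos: [0.6287, -0.077, 0.0831]
tool_rot: [0.988, 0.154, 0.0, -0.0]
force: [-1.8, 2.9, 5.9]
finger_gap: 0.263
gripper_force: 78.4
```

{"api": "servo_tool", "payload": {"commands": [0, 0, 0, 0, 0, 0, -1, 0, 0, 0, 0, 0, 0, -1, 0, 0, 0, 0, 0, 0, -1, 0, 0, 0, 0, 0, 0, -1, 0, 0, 0, 0, 0, 0, -1, 0, 0, 0, 0, 0, 0, -1, 0, 0, 0, 0, 0, 0, -1, 0, 0, 0, 0, 0, 0, -1, 0, 0, 0, 0, 0, 0, -1, 0, 0, 0, 0, 0, 0, -1, 0, 0, 0, 0, 0, 0, -1, 0, 0, 0, 0, 0, 0, -1]}}

```text
t: 20.3
tcp_pos: [0.6286, -0.077, 0.0831]
tool_rot: [0.988, 0.154, 0.0, -0.0]
force: [-1.2, 3.4, 5.5]
finger_gap: 0.265
gripper_force: 78.4
```

Run:
```python
from h import *
p=manip.snapshot("side");cv2.imwrite("pics/e2.png",p["img"][:,:,::-1])
print(manip.sense()["t"],manip.sense()["ft_torque"])
a,b=[cv2.imread(f"pics/e{i}.png")[170:300,230:370] for i in(1,2)]
print(cv2.absdiff(a,b).max(2)[30:70,50:100].mean(), (cv2.absdiff(a,b).max(2)>40).sum())
cv2.imwrite("pics/e.png",cv2.resize(np.hstack([a,b]),None,fx=2.8,fy=2.8))
```

```text
20.35 [0.58547332 0.24981391 0.03545247]
1.3985 0
```

View pics/e.png

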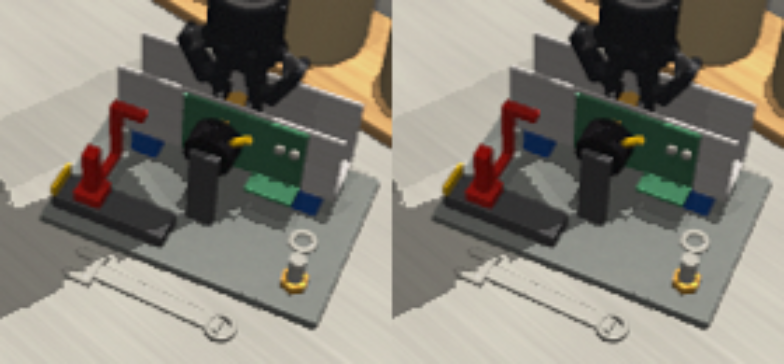

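The pin is in the same place in both frames, taken 2 s apart. The lock tab stands by its stop and the grip holds 78 N.

```bash
python3 -c "
from station import manip
print(manip.sign_off())"
```

```text
the job is handed in; nothing more can be done
None
```

I handed the job in, but no verdict came back: the lock is pushed to its end stop, the bolt head is still gripped at 78 N, and the runner had stopped turning (no movement between two side pictures 2 s apart), so the nut should be tight.

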